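# Park a grinder contact wheel in its dock

### The job

Pull the dock's bolt out to its stop by its knob, then roll the black-tyred wheel on its rim along the bench into the dock until it drops behind the low hump against the end stop, and push the bolt back home behind it. Roll the wheel, never lift it off the bench or let it tip over, and leave the roll of tape, the V-block and the brush where they are.

Things in the scene. Friction and masses are not known exactly. Their poses are not given: they have to be found in the camera images.
- wheel: Black nylon-tyred wheel with bright hub faces, 90 mm diameter, 36 mm wide, 0.5 kg, standing free on its rim; it falls if leaned over 20 degrees. Origin at its centre (45 mm up). Its y axis is the axle; x and z turn as it rolls (at the start z is up, x roughly toward the dock). Tread friction about 0.35, and a little rolling resistance: it stops soon when no longer pushed.
- dock: Grey low dock fixed to the bench. Origin on the bench right under the centre of a parked wheel; the wheel comes in along the dock's +x axis; z up. Side rails 24 mm high, 12 mm thick, inner faces at y = -25 and +25 mm, from x = -69 to +53 mm; the end stop, a cross bar 24 mm high, has its face at x = +41 mm. Its floor is the bench top.
- dock_mouth (a point): Point on the bench in the middle of the dock's mouth (x = -100 mm in the dock's frame). From the rails' ends at x = -69 mm to here the two sides flare outward, from 50 to about 80 mm apart, 24 mm high.
- dock_hump (a point): Middle of the top of the rounded hump, 2 mm high, across the dock's floor (x = -15 mm in the dock's frame). A push of 2 to 8 N takes the wheel over it; it then drops into place between hump and end stop.
- bolt (a joint): Travel of the dock's bolt (m): 0 = home (12 mm rod, 20 mm up, sticks 26 mm into the lane from the -y rail at dock x = -52 mm and bars it), 0.030 = pulled out to its stop (lane clear). It slides toward the dock's -y as it grows. A friction collar holds it wherever it is left; it takes about 3 N to move it.
- knob (a point): Point on the axis of the bolt's upright black knob, a post 18 mm in diameter whose top is 72 mm above the bench; this point is 52 mm above the bench. With the bolt home it is at x = -52, y = -67 mm in the dock's frame, pulled out at y = -97 mm. The bolt's housing between knob and rail (y = -35 to -53 mm) is 36 mm high.
- tape_roll: Bystander: roll of tan tape lying flat, 96 mm across, 25 mm high; origin at the centre of its underside.
- v_block: Bystander: steel V-block, 45 x 44 x 38 mm high; origin at the centre of its underside.
- brush: Bystander: green brush, 30 x 85 x 22 mm high; origin at the centre of its underside.

How it is judged:
By the outcome, as a careful person would: the job done as asked, in the order asked, and still so for the second after the job is handed in, with the robot touching nothing.
It also fails if it takes over 72 s, if anything falls off the work surface, if the arm or the gripper's body presses on something with over 40 N, if the wrist force passes 120 N, or if a joint passes its speed limit or range.

### The arm

A 7-joint arm with a two-finger parallel gripper is mounted at the origin on a cart in front of the work surface, level with it; the furniture and walls round the work are solid. World frame = base frame: x ahead of the robot, y to its left, z up, the work surface at z = 0. Lengths are in m, angles in rad, forces in N, time in s.
With the tool pointing down it reaches from about 0.425 to 0.875 m from the base axis. Payload 4.7 kg.
Tool frame: the origin (TCP) lies at the very end of the fingers, on their centre line; the grasp point (between the pads) lies 19 mm behind it; z points along the fingers, y is the line along which they close (so a half turn about z gives the same grasp; the last joint's range is limited). The gripper opens to 87 mm and grips with 3 to 60 N. Pads are 19 mm wide; open, the fingers measure 117 mm over their backs; the gripper's body (75 mm by 190 mm) begins 51 mm behind the grasp point.
Start: joints at [1.183, 0.321, -0.07, 1.45, 0.023, 1.371, -0.057], TCP at [0.254, -0.598, 0.223] pointing down, gripper open.
Joint ranges: [-2.86, 2.86], [-0.3, 2.09], [-1.38, 1.24], [0.06, 2.45], [-1.56, 4.7], [0.09, 2.05], [-2.69, 2.69]. Speed limits (rad/s): [2.57, 2.57, 3.14, 3.14, 3.14, 3.14, 3.14].

### API

Orientations are given as a rotation vector (axis times angle).
In Python, from bench import ctrl, get_image, job gives the robot as it stands.
- The arm moves only by the shell command python3 -m crank 'ROWS' [FORCE]. ROWS is JSON, a list that holds one entry, the list of rows, each a list of 5 numbers: the shift along the tool's x, y, z in mm, then the turn about the tool's z in rad, then the closure, from -1 (fully open) to 1 (shut), so that 0 is half open. A call has 1 to 10 rows; each row shifts and turns the commanded pose from where the row before left it, along the tool's axes as they then stand; what a row does not reach is not made up. A row lasts 1/12 s, in which the tool goes at most 41.7 mm and 7.16 degrees, less where a joint would pass 70% of its speed; a pose out of reach is approached as far as the arm can. A call with a gripper value outside its range is refused whole. The fingers move at their own pace and stop on an object; FORCE is the grip in N (left out, the last holds). Time passes only in rows, so rows that do not move let the fingers close. It gives the time, the measured TCP pose, the force, the opening and the grip force at its end, in the units of the state.
- ctrl.get_state(): the state, without advancing time (a new reading comes with each control period).
- get_image(name): name is "side" or "top"; returns a dict with "pixels" (400x640x3 uint8, red, green, blue), "fx", "fy", "cx", "cy" (pixels), "k1" (the pictures are not rectified: a ray, as slopes to the right and down, at radius r is drawn at 1 + k1 r^2 times it, then the intrinsics apply), "T" (4x4, takes a point from camera to world coordinates). Camera axes: x right, y down, z forward; pixel columns grow to the right and rows downward; lengths in m; the calibration is good to about 2 mm. A picture is of the moment at which its call begins. There is no depth.
- job.close_job(): hands the job in; it is judged then, once.
The state is a dict: "time": time; "joint_positions": joint angles; "qd": joint speeds; "joint_torque": joint torques, N m; "position": TCP position; "tool_rot": TCP orientation; "ft_force": force on the tool from outside, world axes, zero at the start; "torque": the same for the moment, N m; "grip_width": opening from 0.0 (shut) to 1.0 (fully open); "grip_force": force on a finger pad.
Only numpy, scipy, OpenCV 4.12 (cv2) and the standard library are available. Lean on these libraries where they do the work, as an engineer would, in place of code of your own. Each camera call takes 0.05 s, during which the arm holds its last target. There are 200 camera calls.

## Working session

There is one attempt and no reset: what is moved stays moved. The work goes in short steps, Python scripts to look and compute and a shell command to move; the robot and the scene stay as the last step left them, time stands still between calls to the robot, and variables do not carry over. Pictures are saved under pics/ and viewed, at most 10 in all, crops included, and the job is handed in when it is done.

```bash
mkdir -p pics
cat > h.py <<'E'
import numpy as np, cv2
from bench import ctrl, get_image, job
def shot(n,f=None):
    im=get_image(n)
    if f: cv2.imwrite('pics/'+f,cv2.cvtColor(np.asarray(im['pixels']),cv2.COLOR_RGB2BGR))
    return im
def ray(im,u,v):
    K=np.array([[im['fx'],0,im['cx']],[0,im['fy'],im['cy']],[0,0,1.]])
    p=cv2.undistortPoints(np.array([[[u,v]]],float),K,np.array([im['k1'],0,0,0.]))[0,0]
    T=np.array(im['T']); return T[:3,3],T[:3,:3]@np.array([p[0],p[1],1])
def onz(im,u,v,z):
    o,d=ray(im,u,v); return o+d*(z-o[2])/d[2]
E
python3 - <<'E'
from h import *
for n in('side','top'):
    im=shot(n,n+'1.png'); print(n,im['fx'],im['k1'],np.round(im['T'],3).tolist())
s=ctrl.get_state();print(s)
E
```

```text
side 492.22553952914194 -0.11545980399895155 [[0.156, 0.872, -0.463, 1.094], [0.988, -0.137, 0.074, 0.049], [0.001, -0.469, -0.883, 1.079], [0.0, 0.0, 0.0, 1.0]]
top 458.036125883786 -0.09723526974579977 [[-0.006, -0.996, 0.087, 0.442], [-1.0, 0.005, -0.008, 0.127], [0.008, -0.087, -0.996, 1.127], [0.0, 0.0, 0.0, 1.0]]
{'time': 0.1, 'joint_positions': array([ 1.18311965,  0.32177805, -0.07007482,  1.45155032,  0.02262513,
        1.37078258, -0.05688189]), 'qd': array([-0.00070053, -0.0013195 , -0.00052606, -0.00340613, -0.00038314,
       -0.00028082, -0.00053201]), 'joint_torque': array([-3.28104852e-04, -4.92574811e+01, -4.05669976e-01, -3.13397777e+01,
       -6.40054978e-02,  3.94848967e-02,  1.04337239e-04]), 'position': array([ 0.25393565, -0.59781386,  0.22155321]), 'tool_rot': array([-3.07676575e+00, -6.26603854e-01,  7.25073721e-04]), 'ft_force': array([ 0.01482856, -0.67083381,  0.83259048]), 'torque': array([ 0.04737837, -0.03237947,  0.00411161]), 'grip_force': 0.0, 'grip_width': 1.0000784364540314}
```

View pics/top1.png

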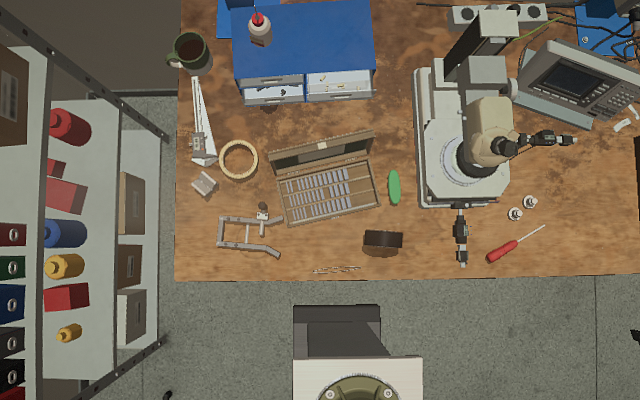

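View pics/side1.png

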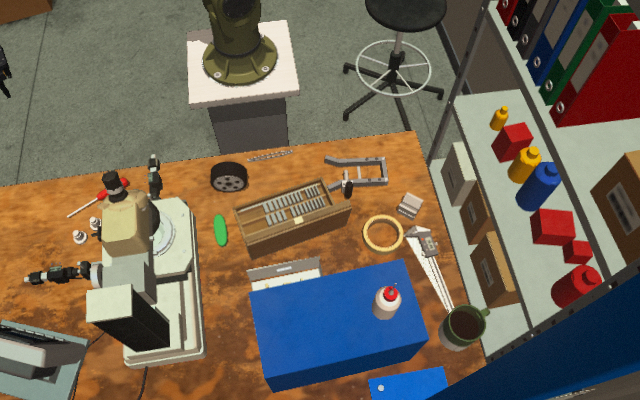

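The top view shows the dock at about (245,235), its mouth to the right and the knob at (262,210). The wheel is at (382,243), the tape at (238,159), the V-block at (204,184) and the brush at (394,188). A microscope stands between the arm and the work. I'll zoom in on both views.

Run:
```python
import cv2
a=cv2.imread('pics/top1.png')[170:290,200:420];cv2.imwrite('pics/tc.png',cv2.resize(a,None,fx=3.6,fy=3.6,interpolation=cv2.INTER_CUBIC))
a=cv2.imread('pics/side1.png')[130:230,200:420];cv2.imwrite('pics/sc.png',cv2.resize(a,None,fx=3.6,fy=3.6,interpolation=cv2.INTER_CUBIC))
```

```text
(no output)
```

View pics/tc.png

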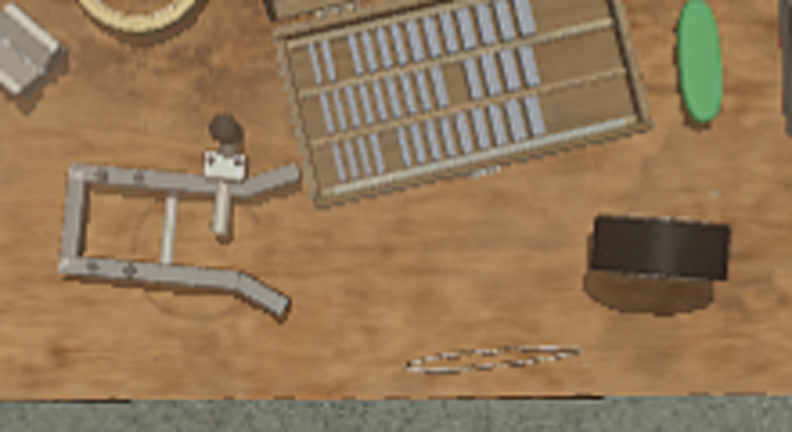

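View pics/sc.png

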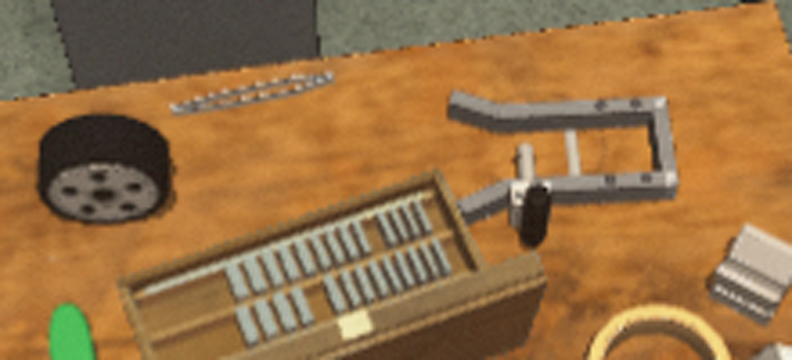

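```bash
cat >> h.py <<'E'
def tri(a,ua,b,ub):
    o,d=ray(a,*ua);p,e=ray(b,*ub)
    s=np.linalg.lstsq(np.c_[d,-e],p-o,rcond=None)[0]
    A=o+d*s[0];B=p+e*s[1];return (A+B)/2,np.linalg.norm(A-B)
E
cat > m.py <<'E'
from h import *
np.set_printoptions(precision=4,suppress=True)
t=get_image('top');s=get_image('side')
T=lambda x,y:(x/3.6+200-.36,y/3.6+170-.36)
S=lambda x,y:(x/3.6+200-.36,y/3.6+130-.36)
for n,p,z in [('UL',(72,168),.024),('LL',(62,272),.024),('Urail0',(85,178),.024),('Urail1',(235,187),.024),('Lrail0',(75,268),.024),('Lrail1',(232,280),.024),('Uflare end',(297,172),.024),('Lflare end',(284,310),.024),('knobtop',(226,128),.072),('rodtip',(221,237),.020),('wfar',(662,218),.09),('wnear',(660,279),.09),('wheelL',(593,245),.06),('wheelR',(728,250),.06)]:
    print(n,onz(t,*T(*p),z))
for n,p,z in [('hub',(103,189),.045),('knobtop',(541,190),.072),('farR',(664,100),.024),('nearR',(674,182),.024)]: print('side',n,onz(s,*S(*p),z))
print('box corner near dock',tri(t,T(318,203),s,S(437,176)))
print('knob',tri(t,T(226,128),s,S(541,190)))
print('flareU',tri(t,T(297,172),s,S(463,208)))
print('lid end dock',tri(t,(270,163),s,S(545,258)))
print('lid end far',tri(t,(372,132),s,(243,254)))
for n,a,b in [('scope eyepiece top',(505,146),(112,178)),('scope headblock',(493,28),(120,290)),('scope base corner R',(508,203),(153,160)),('base L near',(418,205),(190,205)),('objective',(461,262),(154,158)),('left arm',(545,139),(60,275))]: print(n,tri(t,a,s,b), onz(t,*a,.05))
for n,p in [('drawers near left',(241,104)),('benchedge',(320,280)),('pen',(410,370))]: print(n,onz(t,*p,0))
E
python3 m.py
```

```text
UL [0.4978 0.3324 0.024 ]
LL [0.4283 0.3386 0.024 ]
Urail0 [0.491  0.3236 0.024 ]
Urail1 [0.4845 0.2228 0.024 ]
Lrail0 [0.4309 0.3298 0.024 ]
Lrail1 [0.4226 0.2248 0.024 ]
Uflare end [0.4944 0.1813 0.024 ]
Lflare end [0.4025 0.1901 0.024 ]
knobtop [0.5206 0.2245 0.072 ]
rodtip [0.4512 0.2325 0.02  ]
wfar [ 0.4608 -0.0517  0.09  ]
wnear [ 0.4225 -0.0498  0.09  ]
wheelL [ 0.4443 -0.0117  0.06  ]
wheelR [ 0.4403 -0.0997  0.06  ]
side hub [ 0.4562 -0.0588  0.045 ]
side knobtop [0.5187 0.2302 0.072 ]
side farR [0.4315 0.34   0.024 ]
side nearR [0.4992 0.3316 0.024 ]
box corner near dock (array([0.4734, 0.1679, 0.0316]), np.float64(0.00168475163928338))
knob (array([0.5207, 0.2268, 0.0758]), np.float64(0.005387282809297155))
flareU (array([0.4947, 0.1825, 0.0199]), np.float64(0.002059322593030601))
lid end dock (array([0.6074, 0.2059, 0.1459]), np.float64(0.008766817055322835))
lid end far (array([ 0.6814, -0.03  ,  0.1154]), np.float64(0.008002330246422187))
scope eyepiece top (array([ 0.6024, -0.2296,  0.3483]), np.float64(0.004307486305092443)) [ 0.6636 -0.3629  0.05  ]
scope headblock (array([ 0.8165, -0.211 ,  0.3601]), np.float64(0.005331630124195918)) [ 0.968  -0.3517  0.05  ]
scope base corner R (array([ 0.5126, -0.215 ,  0.2854]), np.float64(0.07693945051438543)) [ 0.524  -0.3636  0.05  ]
base L near (array([ 0.519 , -0.1444,  0.0668]), np.float64(0.012198114423117532)) [ 0.5206 -0.1423  0.05  ]
objective (array([ 0.3866, -0.2291,  0.0897]), np.float64(0.0002555945747779533)) [ 0.3845 -0.2426  0.05  ]
left arm (array([ 0.6685, -0.4326,  0.1103]), np.float64(0.0030369315947948415)) [ 0.6819 -0.4676  0.05  ]
drawers near left [0.7827 0.2866 0.    ]
benchedge [0.3421 0.0905 0.    ]
pen [ 0.1203 -0.1279  0.    ]
```

```bash
python3 - <<'E'
from h import *
t=get_image('top');s=get_image('side')
print(tri(t,(268,151),s,(350,201.3)),tri(t,(268,151),s,(351,203)),tri(t,(372,131),s,(240,229)))
E
python3 -m crank '[[[12,-13,-5,0,-1],[22,-24,-6,0,-1],[24,-26,-6,0,-1],[24,-26,-6,0,-1],[24,-26,-6,0,-1],[24,-26,-6,0,-1],[24,-26,-5,0,-1],[24,-26,0,0,-1],[24,-26,0,0,-1],[12,-13,0,0,-1]]]'
```

```text
(array([0.6260649 , 0.20251084, 0.18165371]), np.float64(0.0010766184964331137)) (array([0.62730542, 0.20386922, 0.17594378]), np.float64(0.0007291361934493819)) (array([ 0.66358978, -0.02061065,  0.19896416]), np.float64(0.01433690607067745))
time: 1.13
position: [0.3623, -0.2965, 0.2631]
tool_rot: [-3.077, -0.635, -0.002]
ft_force: [0.5, -0.2, 0.3]
grip_width: 1.003
grip_force: 0.0
```

```bash
python3 -m crank '[[[14,-16,0,0,-1],[24,-28,0,0,-1],[24,-28,0,0,-1],[24,-28,0,0,-1],[24,-28,0,0,-1],[24,-28,0,0,-1],[24,-28,0,0,-1],[24,-28,0,0,-1],[24,-28,0,0,-1],[24,-28,0,0,-1]]]'
python3 -m crank '[[[24,-28,0,0,0],[24,-28,0,0,0],[24,-28,0,0,0],[24,-28,0,0,0],[12,-14,0,0,0],[0,0,0,0.1,0],[0,0,0,0.1,0],[0,0,0,0.1,0],[0,0,0,0.1,0],[0,0,0,0.08,0]]]'
python3 -c "
from h import *
s=ctrl.get_state();print(s['position'],s['joint_positions'],s['grip_width'])
from scipy.spatial.transform import Rotation as R
print(R.from_rotvec(s['tool_rot']).as_matrix().round(3))"
```

```text
time: 1.97
position: [0.4674, 0.0374, 0.2629]
tool_rot: [3.077, 0.626, 0.001]
ft_force: [0.7, -0.2, 0.3]
grip_width: 0.997
grip_force: 0.0
time: 2.8
position: [0.5173, 0.1938, 0.2624]
tool_rot: [3.139, -0.13, -0.0]
ft_force: [0.1, -0.1, -1.3]
grip_width: 0.505
grip_force: 0.0
[0.51733119 0.19379567 0.26242678] [ 0.36494758  0.17177534 -0.85990878  1.61184488  0.13148739  1.41856141
 -2.16141297] 0.5046060362065234
[[ 0.997 -0.083 -0.   ]
 [-0.083 -0.997 -0.   ]
 [-0.     0.    -1.   ]]
```

```bash
python3 -m crank '[[[1,-17,10,0,0],[1,-16,20,0,0],[0,0,30,0,0],[0,0,35,0,0],[0,0,35,0,0],[0,0,20,0,0],[0,0,0,0,0]]]'
python3 - <<'E'
from h import *
a=shot('top')['pixels'][140:290,180:360];b=shot('side')['pixels'][130:230,260:420]
a=cv2.resize(a,(600,500),interpolation=2)[:, :400];b=cv2.resize(b,(400,250),interpolation=2)
c=np.zeros((500,800,3),np.uint8);c[:,:400]=a;c[:250,400:]=b
cv2.imwrite('pics/k.png',c[...,::-1])
E
```

```text
time: 3.38
position: [0.5187, 0.2246, 0.1076]
tool_rot: [3.136, -0.123, -0.013]
ft_force: [-0.3, -0.5, -0.4]
grip_width: 0.499
grip_force: 0.0
```

View pics/k.png

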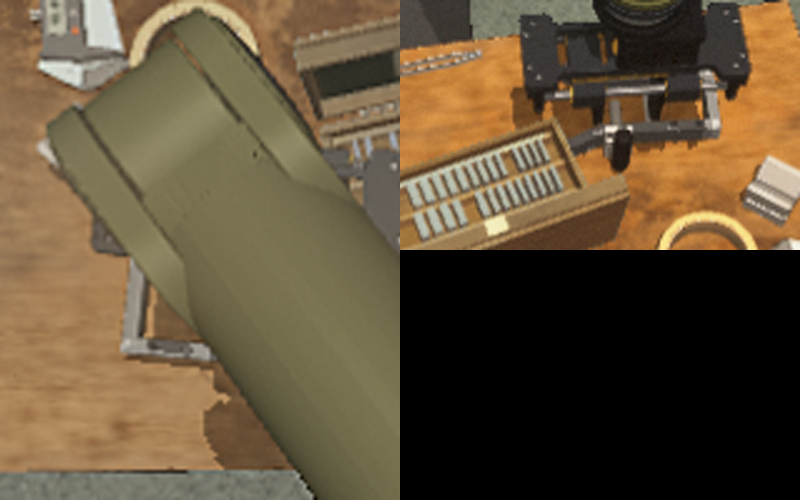

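The side view shows the knob at about (622,130–165) in the picture, standing centred below the open fingers. I'll descend around it and grip.

```bash
python3 -m crank '[[[2,-1,20,0,0],[0,0,20,0,0],[0,0,15,0,0],[0,0,9,0,0],[0,0,0,0,0],[0,0,0,0,0.4],[0,0,0,0,0.8],[0,0,0,0,0.8],[0,0,0,0,0.8],[0,0,0,0,0.8]]]' 20
```

```text
time: 4.32
position: [0.5245, 0.227, 0.0493]
tool_rot: [3.138, -0.123, 0.002]
ft_force: [-0.7, -8.9, 2.9]
grip_width: 0.203
grip_force: 4.6
```

```bash
python3 -m crank '[[[0,1,0,0,0.8],[0,1,0,0,0.8],[5,0,0,0,0.8],[6,0,0,0,0.8],[6,0,0,0,0.8],[5,0,0,0,0.8],[4,0,0,0,0.8],[0,0,0,0,0.8]]]' 25; python3 -m crank '[[[2,0,0,0,0.8],[2,0,0,0,0.8],[0,0,0,0,0.8]]]'
```

```text
time: 4.98
position: [0.5508, 0.2241, 0.0492]
tool_rot: [-3.138, 0.123, -0.001]
ft_force: [-0.7, 0.4, 5.4]
grip_width: 0.199
grip_force: 25.0
time: 5.23
position: [0.5541, 0.2238, 0.0492]
tool_rot: [-3.138, 0.122, -0.0]
ft_force: [-1.6, 1.1, 4.3]
grip_width: 0.201
grip_force: 25.0
```

```bash
python3 -m crank '[[[2,0,0,0,0.8],[2,0,0,0,0.8],[0,0,0,0,0.8]]]';python3 -m crank '[[[2,0,0,0,0.8],[0,0,0,0,0.8]]]'
```

```text
time: 5.48
position: [0.5546, 0.2237, 0.049]
tool_rot: [3.138, -0.121, -0.01]
ft_force: [-9.4, 0.5, 12.4]
grip_width: 0.194
grip_force: 25.0
time: 5.65
position: [0.5546, 0.2237, 0.0489]
tool_rot: [3.137, -0.12, -0.016]
ft_force: [-14.8, -0.6, 15.2]
grip_width: 0.197
grip_force: 25.0
```

```bash
python3 -m crank '[[[-3,0,0,0,0.8],[-2,0,0,0,0.8],[0,0,0,0,0.3],[0,0,0,0,0],[0,0,0,0,0],[0,0,0,0,0],[0,0,-15,0,0],[0,0,-25,0,0],[0,0,-35,0,0],[0,0,-35,0,0]]]'
python3 - <<'E'
import cv2,numpy as np
a=cv2.imread('pics/top1.png')[50:280,395:595];b=cv2.imread('pics/side1.png')[140:370,20:220]
c=cv2.resize(np.hstack([a,b]),(800,460),interpolation=2);cv2.imwrite('pics/sc2.png',c)
E
```

```text
time: 6.48
position: [0.5542, 0.2227, 0.16]
tool_rot: [3.139, -0.122, -0.002]
ft_force: [1.6, 0.3, 0.9]
grip_width: 0.496
grip_force: 0.0
```

View pics/sc2.png

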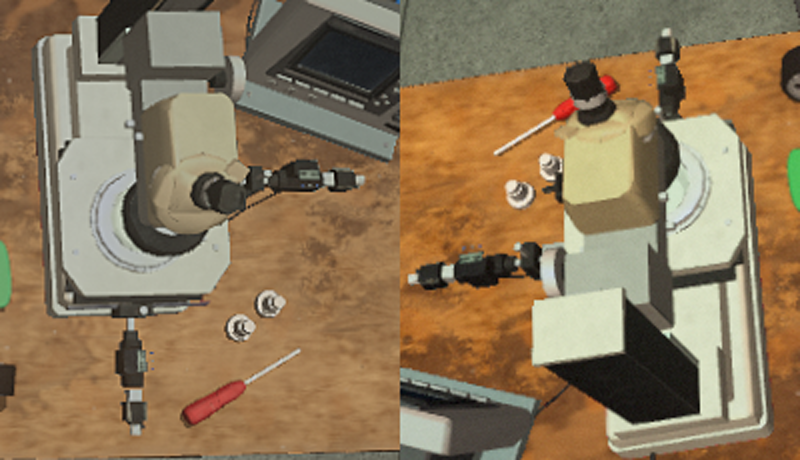

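The crop shows a measuring microscope. Its micrometer points towards the robot, ending at about (136,430) in the crop, and its flat stage corner is at (65,270). I'll triangulate those, and check the bolt.

Run:
```python
from h import *
t=get_image('top');s=get_image('side')
A=lambda x,y:(395+x/2,50+y/2);B=lambda x,y:(20+(x-400)/2,140+y/2)
for n,a,b in [('stage near left',(68,268),(748,150)),('stage near-left2',(68,268),(738,133)),('stage near-left3',(82,290),(720,117)),('mic tip',(136,430),(667,35)),('mic root',(130,318),(672,115))]:
    print(n,tri(t,A(*a),s,B(*b)))
```

```text
stage near left (array([ 0.56483508, -0.14451042,  0.10711081]), np.float64(0.019534325858177305))
stage near-left2 (array([ 0.56052196, -0.14246909,  0.13770793]), np.float64(0.007075198509815723))
stage near-left3 (array([ 0.53629565, -0.16015233,  0.13503767]), np.float64(0.003089472559800658))
mic tip (array([ 0.37955191, -0.2340883 ,  0.08293542]), np.float64(0.0032957206841115537))
mic root (array([ 0.50704628, -0.22260626,  0.10512422]), np.float64(0.004431784962555531))
```

```bash
python3 -m crank '[[[0,0,-30,0,0.5],[0,0,-30,-0.113,1],[0,0,-30,-0.113,1],[0,0,0,-0.113,1],[0,0,0,-0.113,1],[0,0,0,-0.113,1],[0,0,0,-0.113,1],[0,0,0,-0.113,1],[0,0,0,-0.113,1],[0,0,0,-0.113,1]]]'
python3 -m crank '[[[0,0,0,-0.113,1],[0,0,0,-0.113,1],[0,0,0,-0.113,1],[0,0,0,-0.113,1],[0,0,0,-0.113,1],[0,0,0,-0.113,1],[0,0,0,0,1]]]'
python3 - <<'E'
from h import *
from scipy.spatial.transform import Rotation as R
s=ctrl.get_state();M=R.from_rotvec(s['tool_rot']).as_matrix();print(s['position'],M.round(3),M.T@(np.array([.435,-.118,.26])-s['position']))
t=shot('top');s=shot('side')
c=np.hstack([cv2.resize(t['pixels'][170:290,200:420],(440,240)),cv2.resize(s['pixels'][130:250,200:380],(360,240))])
cv2.imwrite('pics/w.png',c[...,::-1])
E
```

```text
time: 7.42
position: [0.5547, 0.2228, 0.2489]
tool_rot: [2.798, 1.429, -0.0]
ft_force: [-0.2, 0.3, -0.5]
grip_width: 0.005
grip_force: 0.0
time: 8.0
position: [0.5547, 0.2227, 0.2487]
tool_rot: [-2.166, -2.275, 0.0]
ft_force: [0.0, -0.3, -1.1]
grip_width: 0.007
grip_force: 0.0
[0.55470437 0.22274145 0.2486529 ] [[-0.049  0.999 -0.   ]
 [ 0.999  0.049  0.   ]
 [ 0.    -0.    -1.   ]] [-0.33449679 -0.13618392 -0.01133398]
```

View pics/w.png

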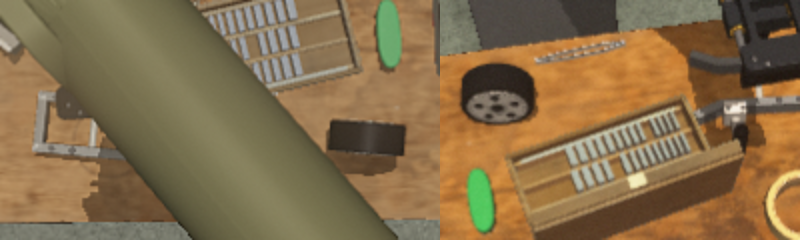

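The wheel is untouched at (367,137) in the left half of the picture. The bolt is out: no rod shows in the lane in the side view. Next I move behind the wheel.

```bash
python3 -m crank '[[[-20,-8,0,0,1],[-34,-14,0,0,1],[-36,-15,0,0,1],[-36,-15,0,0,1],[-36,-15,0,0,1],[-36,-15,0,0,1],[-36,-15,0,0,1],[-36,-15,0,0,1],[-36,-14,0,0,1],[-28,-10,0,0,1]]]'
python3 -m crank '[[[0,0,20,0,1],[0,0,30,0,1],[0,0,30,0,1],[0,0,30,0,1],[0,0,20,0,1],[0,0,0,0,1]]]'
```

```text
time: 8.93
position: [0.4326, -0.1204, 0.2492]
tool_rot: [2.175, 2.262, -0.004]
ft_force: [0.7, 0.3, -0.2]
grip_width: 0.006
grip_force: 0.0
time: 9.43
position: [0.4312, -0.1158, 0.1152]
tool_rot: [-2.167, -2.265, 0.002]
ft_force: [-1.4, 0.9, -0.2]
grip_width: 0.004
grip_force: 0.0
```

```bash
python3 -m crank '[[[-4,5,0,0,1],[0,0,10,0,1],[0,0,18,0,1],[0,0,18,0,1],[0,0,18,0,1],[0,0,12,0,1],[0,0,0,0,1]]]'
python3 - <<'E'
from h import *
t=shot('top');s=shot('side')
c=np.hstack([cv2.resize(t['pixels'][170:290,320:490],(425,300),interpolation=2),cv2.resize(s['pixels'][120:240,140:290],(375,300),interpolation=2)])
cv2.imwrite('pics/w2.png',c[...,::-1])
E
```

```text
time: 10.02
position: [0.4389, -0.1207, 0.0414]
tool_rot: [-2.17, -2.269, 0.0]
ft_force: [-0.4, -0.6, -0.7]
grip_width: 0.002
grip_force: 0.0
```

View pics/w2.png

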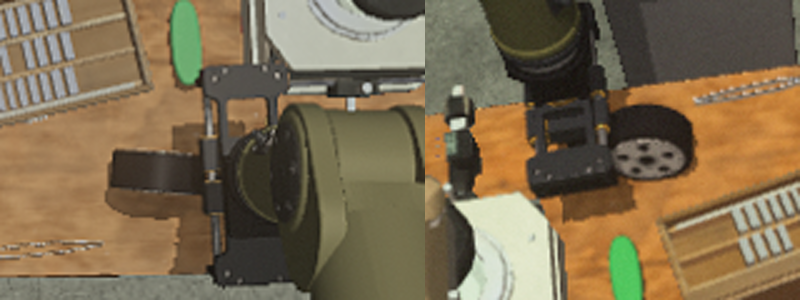

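The wheel (left part, around (155,172)) stands just ahead of the closed fingers, and the gripper is clear of the stage. I'll start a slow push and straighten the yaw.

```bash
python3 -m crank '[[[3,0,0,0,1],[4,0,0,0,1],[4,0,0,0,1],[4,0,0,0,1],[4,0,0,0,1],[4,0,0,0.03,1],[4,0,0,0.03,1],[4,0,0,0.03,1],[5,0,0,0,1],[5,0,0,0,1]]]'
cat > wh.py <<'E'
from h import *
from scipy.spatial.transform import Rotation as R
import sys
def rep():
    s=ctrl.get_state();M=R.from_rotvec(s['tool_rot']).as_matrix()
    print('tcp',s['position'].round(4),'toolx ang',np.degrees(np.arctan2(M[1,0],M[0,0])).round(2),'F',np.round(s['ft_force'],1))
    t=get_image('top');s_=get_image('side')
    # hub face: bright low-sat blob near expected place in side view; expected hub = 55 mm ahead of tcp
    T=np.array(s_['T']);e=s['position']+M[:,0]*.055+M[:,1]*.018;e[2]=.045
    K=np.array([[s_['fx'],0,s_['cx']],[0,s_['fy'],s_['cy']],[0,0,1.]]);W=np.linalg.inv(T)
    uv=cv2.projectPoints(e[None],cv2.Rodrigues(W[:3,:3])[0],W[:3,3],K,np.array([s_['k1'],0,0,0.]))[0].ravel()
    u,v=uv.astype(int);w=24
    p=cv2.resize(s_['pixels'][v-w:v+w,u-w-8:u+w+8],None,fx=6,fy=6,interpolation=2)
    cv2.imwrite('pics/hub.png',p[...,::-1]);
    q=s_['pixels'][v-w:v+w,u-w:u+w].astype(int);m=((q.max(2)-q.min(2))<25)&(q.mean(2)>85)
    n,l,st,c=cv2.connectedComponentsWithStats(m.astype(np.uint8));i=1+np.argmax(st[1:,4])
    pts=np.argwhere(l==i)[:,::-1].astype(np.int32)
    el=cv2.fitEllipse(cv2.convexHull(pts)); cx,cy=el[0]
    print('expected',uv.round(1),'ellipse',np.round([cx+u-w,cy+v-w],1),np.round(el[1],1),'area',st[i,4])
    print('hub face centre',onz(s_,cx+u-w,cy+v-w,.045).round(4))
rep()
E
python3 wh.py
```

```text
time: 10.95
position: [0.4388, -0.0792, 0.0426]
tool_rot: [2.269, 2.173, -0.0]
ft_force: [-0.2, -0.1, 0.2]
grip_width: 0.004
grip_force: 0.0
tcp [ 0.4388 -0.0792  0.0426] toolx ang 87.53 F [-0.2 -0.1  0.2]
expected [242.  181.3] ellipse [241.3 180. ] [12.  18.7] area 55
hub face centre [ 0.4551 -0.0266  0.045 ]
```

```bash
python3 -m crank '[[[5,0,0,0.01,1],[6,0,0,0.01,1],[6,0,0,0,1],[6,0,0,0,1],[6,0,0,0,1],[6,0,0,0,1],[6,0,0,0,1],[6,0,0,0,1],[6,0,0,0,1],[6,0,0,0,1]]]'
python3 wh.py
```

```text
time: 11.88
position: [0.4425, -0.0202, 0.0425]
tool_rot: [2.291, 2.149, -0.0]
ft_force: [-0.6, -1.0, 0.4]
grip_width: 0.008
grip_force: 0.1
tcp [ 0.4425 -0.0202  0.0425] toolx ang 86.34 F [-0.6 -1.   0.4]
expected [266.  179.8] ellipse [263.1 179.5] [10.3 13.6] area 37
hub face centre [0.462  0.0267 0.045 ]
```

View pics/hub.png

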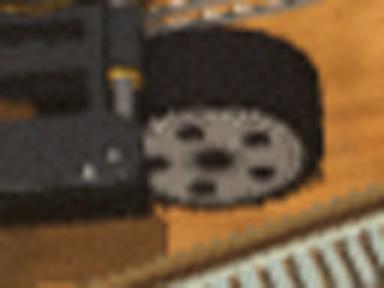

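```bash
sed -i "s/m=((q.max(2)-q.min(2))<25)&(q.mean(2)>85)/m=((q.max(2)-q.min(2))<45)\&(q.mean(2)>62);m=cv2.morphologyEx(m.astype(np.uint8),3,np.ones((5,5)))/" wh.py; python3 wh.py; python3 -c "
from h import *
s=get_image('side');print(onz(s,269,180.8,.045))"
```

```text
tcp [ 0.4425 -0.0196  0.0426] toolx ang 86.43 F [-0.  -0.3  0.5]
expected [266.3 179.7] ellipse [266.1 180.9] [16.6 40.4] area 431
hub face centre [0.4674 0.0334 0.045 ]
[0.46807624 0.04043015 0.045     ]
```

```bash
cat > tw.py <<'E'
from h import *
def tw(lo=.02,hi=.1):
    t=get_image('top');T=np.array(t['T']);W=np.linalg.inv(T)
    K=np.array([[t['fx'],0,t['cx']],[0,t['fy'],t['cy']],[0,0,1.]])
    pj=lambda p:cv2.projectPoints(np.array([p]),cv2.Rodrigues(W[:3,:3])[0],W[:3,3],K,np.array([t['k1'],0,0,0.]))[0].ravel()
    p=ctrl.get_state()['position']
    g=t['pixels'].astype(int).mean(2)
    for dy in np.arange(lo,hi,.008):
        u,v=pj([p[0]+.05*dy,p[1]+dy,.088]).round().astype(int)
        col=g[v-28:v+28,u];b=col<62
        r=[i for i in range(56) if b[i]]
        if not r: print(round(dy,3),u,'none');continue
        # run through center
        i=28
        if not b[i]: print(round(dy,3),u,'center bright',col[20:36].astype(int));continue
        a=i
        while a>0 and b[a-1]:a-=1
        c=i
        while c<55 and b[c+1]:c+=1
        z=.045+np.sqrt(max(0,.045**2-(dy-.058)**2))
        A=onz(t,u,v-28+a-.5,z);B=onz(t,u,v-28+c+.5,z)
        print(round(dy,3),u,'far',A[:2].round(4),'near',B[:2].round(4),'mid',((A+B)/2)[:2].round(4))
tw()
E
python3 tw.py
```

```text
0.02 361 far [ 0.4632 -0.003 ] near [ 0.3805 -0.0019] mid [ 0.4219 -0.0024]
0.028 358 center bright [ 91  90  89  91  89  78  84 101 101 120  83  52  58  58  56  57]
0.036 354 far [0.4653 0.0148] near [0.4312 0.0153] mid [0.4483 0.0151]
0.044 351 far [0.4653 0.022 ] near [0.4313 0.0225] mid [0.4483 0.0222]
0.052 347 far [0.4653 0.0313] near [0.4337 0.0317] mid [0.4495 0.0315]
0.06 344 far [0.4653 0.0381] near [0.4337 0.0385] mid [0.4495 0.0383]
0.068 340 center bright [69 71 68 68 65 66 65 61 63 60 59 58 57 45 84 92]
0.076 337 none
0.084 333 center bright [61 61 62 62 60 61 61 62 62 63 62 63 57 93 98 91]
0.092 330 far [0.4682 0.069 ] near [0.4338 0.0693] mid [0.451  0.0691]
```

```bash
python3 -m crank '[[[-3,2,0,-0.03,1],[-2,5,0,-0.035,1],[5,0,0,0,1],[5,0,0,0,1],[5,0,0,0,1],[5,0,0,0,1],[5,0,0,0,1],[5,0,0,0,1],[5,0,0,0,1],[5,0,0,0,1]]]'
python3 wh.py;python3 tw.py
```

```text
time: 13.02
position: [0.4491, 0.0144, 0.0426]
tool_rot: [2.22, 2.223, -0.0]
ft_force: [0.2, 0.3, 0.5]
grip_width: 0.006
grip_force: 0.0
tcp [0.4491 0.0144 0.0426] toolx ang 90.07 F [0.2 0.3 0.5]
expected [280.7 178.9] ellipse [283.3 197.5] [38.5 66.1] area 712
hub face centre [0.5197 0.0691 0.045 ]
0.02 346 far [0.4681 0.0317] near [0.3877 0.0326] mid [0.4279 0.0322]
0.028 342 center bright [80 81 66 61 63 61 58 65 67 67 55 45 45 48 45 45]
0.036 339 far [0.4837 0.0488] near [0.4157 0.0496] mid [0.4497 0.0492]
0.044 335 far [0.4701 0.0583] near [0.4339 0.0587] mid [0.452  0.0585]
0.052 332 far [0.4542 0.0654] near [0.4362 0.0656] mid [0.4452 0.0655]
0.06 328 center bright [109  57  69  70  69  70  70  70  72  70  71  67  67  66  66  50]
0.068 325 center bright [86 58 64 65 64 66 65 66 67 67 66 69 67 68 67 66]
0.076 321 far [0.4703 0.0901] near [0.4386 0.0903] mid [0.4544 0.0902]
0.084 317 far [0.4659 0.0991] near [0.4386 0.0993] mid [0.4523 0.0992]
0.092 314 far [0.473  0.1057] near [0.4387 0.1059] mid [0.4558 0.1058]
```

```bash
python3 -m crank '[[[-8,0,0,0,1],[-20,0,-10,0,1],[-20,0,-20,0,1],[-10,0,-30,0,0.5],[0,0,-30,0,0],[0,0,0,0,0],[0,0,0,0,0]]]'
cat > fw.py <<'E'
from h import *
import sys
y0=float(sys.argv[1]);x0=float(sys.argv[2])
def pj(t,p):
    W=np.linalg.inv(np.array(t['T']));K=np.array([[t['fx'],0,t['cx']],[0,t['fy'],t['cy']],[0,0,1.]])
    return cv2.projectPoints(np.array([p],float),cv2.Rodrigues(W[:3,:3])[0],W[:3,3],K,np.array([t['k1'],0,0,0.]))[0].ravel()
s=get_image('side');t=get_image('top')
u,v=pj(s,[x0+.018,y0,.045]).astype(int);w=22
q=s['pixels'][v-w:v+w,u-w-6:u+w+6].astype(int)
m=((q.max(2)-q.min(2))<45)&(q.mean(2)>70);m=cv2.morphologyEx(m.astype(np.uint8),3,np.ones((5,5)))
n,l,st,c=cv2.connectedComponentsWithStats(m)
for i in range(1,n):
    if st[i,4]>60:
        el=cv2.fitEllipse(cv2.convexHull(np.argwhere(l==i)[:,::-1].astype(np.int32)))
        print('side blob',st[i],np.round(el[1],1),onz(s,el[0][0]+u-w-6,el[0][1]+v-w,.045).round(4))
g=t['pixels'].astype(int);sat=g.max(2)-g.min(2)
P=[]
for y in np.arange(y0-.056,y0+.06,.007):
    uu,vv=pj(t,[x0,y,.085]).round().astype(int);vv0=vv-16
    d=(sat[vv0:vv0+34,uu]<32)&(g[vv0:vv0+34,uu].mean(1)<85);i=16
    if not d[i]: print(round(y,3),'no');continue
    a=c=i
    while a>0 and d[a-1]:a-=1
    while c<33 and d[c+1]:c+=1
    z=.045+np.sqrt(max(0,.045**2-(y-y0)**2))
    A=onz(t,uu,vv0+a-.5,z);B=onz(t,uu,vv0+c+.5,z);print(round(y,3),A[:2].round(4),B[:2].round(4),((A+B)/2)[:2].round(4))
E
python3 fw.py .076 .453;python3 -c "
from h import *
t=shot('top');s=shot('side')
c=np.hstack([cv2.resize(t['pixels'][170:290,200:420],(440,240),interpolation=2),cv2.resize(s['pixels'][130:250,200:380],(360,240),interpolation=2)])
cv2.imwrite('pics/w3.png',c[...,::-1])"
```

```text
time: 13.75
position: [0.4504, -0.046, 0.134]
tool_rot: [2.22, 2.217, -0.0]
ft_force: [-0.2, -0.1, -0.4]
grip_width: 0.224
grip_force: 0.0
side blob [ 12  15  44  29 769] [37.6 49.8] [0.5037 0.0804 0.045 ]
0.02 no
0.027 no
0.034 [0.4543 0.0312] [0.452  0.0312] [0.4532 0.0312]
0.041 [0.468 0.039] [0.4336 0.0394] [0.4508 0.0392]
0.048 [0.4679 0.0464] [0.4337 0.0468] [0.4508 0.0466]
0.055 [0.4701 0.0559] [0.4338 0.0562] [0.452  0.0561]
0.062 [0.4701 0.0629] [0.4339 0.0632] [0.452  0.0631]
0.069 [0.4701 0.0698] [0.4362 0.0701] [0.4532 0.0699]
0.076 [0.4701 0.0766] [0.4363 0.0769] [0.4532 0.0768]
0.083 [0.4702 0.0834] [0.4363 0.0837] [0.4532 0.0835]
0.09 [0.4725 0.0901] [0.4363 0.0904] [0.4544 0.0902]
0.097 [0.4727 0.0968] [0.4364 0.0971] [0.4545 0.097 ]
0.104 [0.4728 0.1035] [0.4387 0.1038] [0.4557 0.1037]
0.111 [0.4731 0.1103] [0.4387 0.1105] [0.4559 0.1104]
0.118 [0.4665 0.1171] [0.441  0.1173] [0.4537 0.1172]
0.125 no
0.132 no
```

```bash
python3 -m crank '[[[0,0,0,0.073,0],[14,-1,0,0,-0.05],[20,-1,0,0,-0.05],[22,-1,0,0,-0.05],[22,-1,0,0,-0.05],[22,-1,0,0,-0.05],[16,-1,0,0,-0.05],[7,0,0,0,-0.05],[0,0,0,0,-0.05],[0,0,0,0,-0.05]]]' 6
python3 wh.py 2>/dev/null | head -1
```

```text
time: 14.78
position: [0.4513, 0.0793, 0.1317]
tool_rot: [-2.296, -2.141, 0.001]
ft_force: [-0.3, -0.6, 0.1]
grip_width: 0.524
grip_force: 0.0
tcp [0.4513 0.0793 0.1317] toolx ang 85.99 F [-0.3 -0.6  0.1]
```

```bash
python3 -m crank '[[[-2,2,0,0,-0.05],[0,0,12,0,-0.05],[0,0,20,0,-0.05],[0,0,20,0,-0.05],[0,0,20,0,-0.05],[0,0,14,0,-0.05],[0,0,0,0,-0.05]]]' 6
python3 -m crank '[[[0,0,0,0,0.1],[0,0,0,0,0.2],[0,0,0,0,0.3],[0,0,0,0,0.3],[0,0,0,0,0.3]]]' 6
```

```text
time: 15.47
position: [0.4517, 0.0756, 0.0438]
tool_rot: [-2.298, -2.136, 0.006]
ft_force: [-1.1, -0.9, 1.7]
grip_width: 0.527
grip_force: 0.0
time: 15.88
position: [0.4544, 0.0766, 0.0474]
tool_rot: [2.299, 2.139, 0.0]
ft_force: [-1.4, -0.3, 4.4]
grip_width: 0.417
grip_force: 6.0
```

```bash
python3 -m crank '[[[0,-2,0,-0.008,0.3],[0,-2,0,-0.008,0.3],[0,-2,0,-0.008,0.3],[0,-1,0,0,0.3],[0,0,0,0,0.3],[0,0,0,0,0.1],[0,0,0,0,0],[0,0,0,0,-0.05],[0,0,0,0,-0.05]]]' 
python3 wh.py 2>/dev/null | head -1
```

```text
time: 16.63
position: [0.445, 0.0771, 0.0456]
tool_rot: [-2.272, -2.166, 0.005]
ft_force: [-0.1, -0.1, 0.7]
grip_width: 0.511
grip_force: 0.0
tcp [0.445  0.0771 0.0456] toolx ang 87.26 F [-0.1 -0.1  0.7]
```

```bash
python3 -m crank '[[[0,0,-12,0,-0.05],[0,0,-25,0,-0.05],[0,0,-30,0,-0.05],[0,0,-25,0,-0.05],[-20,0,0,0,0.3],[-30,0,0,0,1],[-30,0,0,0,1],[-25,0,0,0,1],[-10,0,0,0,1],[0,0,0,0,1]]]' 
python3 fw.py .077 .448
```

```text
time: 17.57
position: [0.4406, -0.0399, 0.1381]
tool_rot: [-2.278, -2.162, 0.001]
ft_force: [-0.1, 0.9, -0.5]
grip_width: 0.16
grip_force: 0.0
side blob [ 0  0 27  5 80] [ 5.7 36.6] [0.3954 0.0463 0.045 ]
side blob [ 13  14  29  17 383] [16.2 29.1] [0.4655 0.0735 0.045 ]
side blob [ 15  31  41  13 302] [18.1 74.2] [0.535  0.0661 0.045 ]
0.021 no
0.028 no
0.035 [0.4636 0.0334] [0.4312 0.0338] [0.4474 0.0336]
0.042 [0.4634 0.0413] [0.4291 0.0417] [0.4462 0.0415]
0.049 [0.4656 0.0487] [0.4292 0.0491] [0.4474 0.0489]
0.056 [0.4656 0.0559] [0.4293 0.0563] [0.4474 0.0561]
0.063 [0.4656 0.0629] [0.4316 0.0633] [0.4486 0.0631]
0.07 [0.4656 0.0698] [0.4317 0.0702] [0.4486 0.07  ]
0.077 [0.4656 0.0767] [0.4295 0.077 ] [0.4476 0.0768]
0.084 [0.4656 0.0834] [0.4318 0.0837] [0.4487 0.0836]
0.091 [0.4657 0.0902] [0.4318 0.0904] [0.4488 0.0903]
0.098 [0.4681 0.0969] [0.4319 0.0971] [0.45  0.097]
0.105 [0.466  0.1059] [0.4319 0.1061] [0.4489 0.106 ]
0.112 [0.4662 0.1126] [0.4341 0.1128] [0.4502 0.1127]
0.119 no
0.126 no
0.133 no
```

```bash
python3 -m crank '[[[10,2,20,0,1],[15,0,30,0,1],[10,0,30,0,1],[0,0,16,0,1],[5,0,0,0,1],[5,0,0,0,1],[5,0,0,0,1],[5,0,0,0,1],[5,0,0,0,1],[5,0,0,0,1]]]'
python3 -m crank '[[[5,0,0,0,1],[5,0,0,0,1],[5,0,0,0,1],[5,0,0,0,1],[5,0,0,0,1],[5,0,0,0,1],[5,0,0,0,1],[4,0,0,0,1],[2,0,0,0,1],[0,0,0,0,1]]]'
python3 fw.py .12 .45
```

```text
time: 18.5
position: [0.4474, 0.0274, 0.0435]
tool_rot: [2.273, 2.165, 0.001]
ft_force: [0.2, 0.4, 0.7]
grip_width: 0.008
grip_force: 0.1
time: 19.33
position: [0.4485, 0.0689, 0.0425]
tool_rot: [-2.273, -2.168, -0.001]
ft_force: [0.1, -0.3, -0.2]
grip_width: 0.005
grip_force: 0.0
side blob [ 14  11  32  20 324] [18.9 36.8] [0.4601 0.1161 0.045 ]
side blob [  0  31  49  13 333] [4.7 4.9] [0.4916 0.1527 0.045 ]
0.064 no
0.071 no
0.078 [0.4546 0.0777] [0.4477 0.0777] [0.4512 0.0777]
0.085 no
0.092 no
0.099 no
0.106 no
0.113 [0.4523 0.1129] [0.432  0.1131] [0.4421 0.113 ]
0.12 [0.4659 0.1196] [0.4343 0.1198] [0.4501 0.1197]
0.127 [0.4682 0.1264] [0.4343 0.1266] [0.4513 0.1265]
0.134 [0.4682 0.1332] [0.4344 0.1334] [0.4513 0.1333]
0.141 [0.4684 0.14  ] [0.4344 0.1402] [0.4514 0.1401]
0.148 [0.4662 0.1469] [0.4344 0.1471] [0.4503 0.147 ]
0.155 [0.4664 0.1563] [0.4344 0.1564] [0.4504 0.1563]
0.162 [0.4668 0.1636] [0.4343 0.1637] [0.4505 0.1636]
0.169 no
0.176 no
```

```bash
python3 -m crank '[[[5,0,0,0,1],[6,0,0,0,1],[6,0,0,0,1],[6,0,0,0,1],[6,0,0,0,1],[6,0,0,0,1],[6,0,0,0,1],[6,0,0,0,1],[5,0,0,0,1],[0,0,0,0,1]]]'
python3 fw.py .178 .453
```

```text
time: 20.27
position: [0.451, 0.1218, 0.0427]
tool_rot: [-2.272, -2.169, -0.002]
ft_force: [-1.2, 0.9, -0.1]
grip_width: 0.005
grip_force: 0.0
side blob [46  7 10  7 66] [ 9.3 15.5] [0.441  0.2389 0.045 ]
side blob [ 16   8  40  36 619] [26.8 49.4] [0.4828 0.1924 0.045 ]
side blob [  0  32  24  12 206] [13.6 28. ] [0.5133 0.1314 0.045 ]
0.122 no
0.129 no
0.136 no
0.143 no
0.15 no
0.157 no
0.164 no
0.171 no
0.178 no
0.185 no
0.192 no
0.199 [0.4573 0.1991] [0.4324 0.1991] [0.4449 0.1991]
0.206 [0.4665 0.2063] [0.4324 0.2063] [0.4495 0.2063]
0.213 [0.4667 0.2137] [0.4324 0.2137] [0.4496 0.2137]
0.22 [0.467  0.2217] [0.4323 0.2217] [0.4497 0.2217]
0.227 no
0.234 no
```

```bash
python3 -m crank '[[[-2,-1,0,0.03,1],[-1,-2,0,0.03,1],[5,0,0,0,1],[5,0,0,0,1],[5,0,0,0,1],[5,0,0,0,1],[5,0,0,0,1],[4,0,0,0,1],[3,0,0,0,1],[0,0,0,0,1]]]'
python3 fw.py .210 .4525 | grep -v no
```

```text
time: 21.2
position: [0.4512, 0.1503, 0.0426]
tool_rot: [-2.336, -2.1, -0.001]
ft_force: [0.1, 0.6, -0.9]
grip_width: 0.007
grip_force: 0.0
side blob [ 13   8  43  36 893] [40.5 48.7] [0.4793 0.2268 0.045 ]
side blob [ 0 35 11  9 84] [10.2 15.4] [0.5122 0.1438 0.045 ]
0.245 [0.4623 0.2459] [0.4302 0.2459] [0.4463 0.2459]
0.252 [0.4649 0.2543] [0.4324 0.2542] [0.4486 0.2542]
```

```bash
python3 -m crank '[[[4,0,0,0,1],[4,0,0,0,1],[4,0,0,0,1],[4,0,0,0,1],[0,0,0,0,1]]]'
python3 -m crank '[[[4,0,0,0,1],[4,0,0,0,1],[4,0,0,0,1],[4,0,0,0,1],[0,0,0,0,1]]]'
python3 -c "
from h import *
t=shot('top');s=shot('side')
c=np.hstack([cv2.resize(t['pixels'][170:290,200:345],(435,360),interpolation=2),cv2.resize(s['pixels'][130:230,280:400],(360,300),interpolation=2).repeat(1,0)[:300] if 0 else cv2.resize(s['pixels'][130:250,280:400],(360,360),interpolation=2)])
cv2.imwrite('pics/d.png',c[...,::-1])"
```

```text
time: 21.72
position: [0.4531, 0.1663, 0.0427]
tool_rot: [-2.336, -2.099, -0.001]
ft_force: [0.9, 0.6, -0.1]
grip_width: 0.004
grip_force: 0.0
time: 22.13
position: [0.4548, 0.1823, 0.0427]
tool_rot: [-2.336, -2.099, -0.002]
ft_force: [0.5, 0.1, 0.1]
grip_width: 0.006
grip_force: 0.0
```

View pics/d.png

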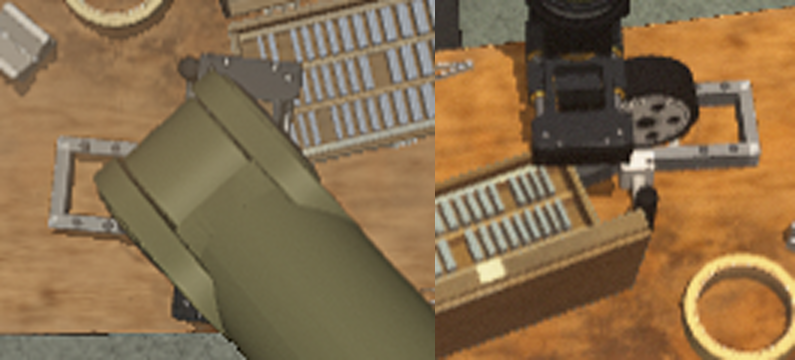

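The last picture shows the wheel upright inside the rails at about (660,105), with the bolt still out. I'll keep pushing towards the hump.

```bash
python3 -m crank '[[[4,0,0,0,1],[4,0,0,0,1],[4,0,0,0,1],[3,0,0,0,1]]]'
python3 -m crank '[[[3,0,0,0,1],[3,0,0,0,1],[0,0,0,0,1]]]'
python3 -m crank '[[[3,0,0,0,1],[3,0,0,0,1],[0,0,0,0,1]]]'
python3 -m crank '[[[3,0,0,0,1],[3,0,0,0,1],[0,0,0,0,1]]]'
```

```text
time: 22.57
position: [0.4564, 0.1965, 0.0426]
tool_rot: [-2.338, -2.098, -0.001]
ft_force: [-0.6, -0.6, -0.0]
grip_width: 0.005
grip_force: 0.5
time: 22.82
position: [0.4568, 0.2005, 0.0424]
tool_rot: [2.337, 2.097, -0.005]
ft_force: [-1.1, -4.0, 2.8]
grip_width: 0.005
grip_force: 2.3
time: 23.07
position: [0.458, 0.2068, 0.0425]
tool_rot: [2.338, 2.096, -0.002]
ft_force: [0.7, -2.7, 1.6]
grip_width: 0.004
grip_force: 1.2
time: 23.32
position: [0.4582, 0.2156, 0.0427]
tool_rot: [-2.336, -2.099, -0.003]
ft_force: [-0.9, 0.6, 0.0]
grip_width: 0.004
grip_force: 0.0
```

```bash
python3 -m crank '[[[3,0,0,0,1],[3,0,0,0,1],[0,0,0,0,1]]]'
python3 -m crank '[[[3,0,0,0,1],[3,0,0,0,1],[0,0,0,0,1]]]'
python3 fw.py .283 .46 | grep side
```

```text
time: 23.57
position: [0.4588, 0.2211, 0.0427]
tool_rot: [-2.336, -2.099, -0.002]
ft_force: [-0.2, 0.2, -0.9]
grip_width: 0.004
grip_force: 0.0
time: 23.82
position: [0.4595, 0.2266, 0.0426]
tool_rot: [-2.337, -2.099, -0.001]
ft_force: [0.3, -0.1, -0.4]
grip_width: 0.011
grip_force: 0.0
side blob [  4   8  46  36 654] [36.5 51.2] [0.4947 0.2766 0.045 ]
```

```bash
python3 -m crank '[[[2,0,0,0,1],[1,0,0,0,1],[0,0,0,0,1]]]'
python3 -m crank '[[[2,0,0,0,1],[0,0,0,0,1]]]'
```

```text
time: 24.17
position: [0.4599, 0.2288, 0.0425]
tool_rot: [-2.338, -2.099, -0.0]
ft_force: [1.0, 0.1, 0.3]
grip_width: 0.007
grip_force: 0.0
time: 24.33
position: [0.4601, 0.2301, 0.0425]
tool_rot: [2.338, 2.098, -0.002]
ft_force: [-0.5, -2.0, 0.1]
grip_width: 0.005
grip_force: 0.7
```

```bash
python3 -m crank '[[[-4,0,0,0,1],[-6,0,0,0,1],[0,0,-20,0,1],[0,0,-30,0,1],[0,0,-35,0,1],[0,0,-35,0,1],[0,0,-35,0,0.5],[0,0,0,0.11,0],[0,0,0,0.11,0],[0,0,0,0.11,0]]]'
python3 -m crank '[[[0,0,0,0.112,0],[0,0,0,0.112,0],[0,0,0,0.112,0],[0,0,0,0.112,0],[0,0,0,0.112,0],[0,0,0,0.112,0],[0,0,0,0.112,0],[0,0,0,0.112,0],[0,0,0,0.112,0],[0,0,0,0.112,0]]]'
python3 -m crank '[[[0,0,0,0.12,0],[0,0,0,0,0]]]'
python3 - <<'E'
from h import *
from scipy.spatial.transform import Rotation as R
s=ctrl.get_state();M=R.from_rotvec(s['tool_rot']).as_matrix();print(s['position'],M.round(3),M.T@(np.array([.5540,.2245,.13])-s['position']),s['joint_positions'].round(2))
E
```

```text
time: 25.17
position: [0.4595, 0.2202, 0.1982]
tool_rot: [2.655, 1.677, 0.002]
ft_force: [-0.2, 0.8, -1.4]
grip_width: 0.224
grip_force: 0.0
time: 26.0
position: [0.4589, 0.2203, 0.1974]
tool_rot: [3.141, 0.011, 0.0]
ft_force: [-0.4, 0.7, 0.7]
grip_width: 0.5
grip_force: 0.0
time: 26.17
position: [0.4589, 0.2202, 0.1974]
tool_rot: [3.136, -0.174, 0.0]
ft_force: [-1.0, 0.7, -0.9]
grip_width: 0.501
grip_force: 0.0
[0.45894113 0.22021173 0.19736344] [[ 0.994 -0.11   0.   ]
 [-0.11  -0.994 -0.   ]
 [ 0.     0.    -1.   ]] [ 0.09399798 -0.01477998  0.06736722] [ 0.49  0.12 -1.04  1.8   0.11  1.28 -2.26]
```

```bash
python3 -m crank '[[[12,-2,0,0,0],[25,-4,0,0,0],[30,-5,0,0,0],[20,-3,0,0,0],[7,-1,10,-0.027,0],[0,0,30,0,0],[0,0,27,0,0],[0,0,0,0,0],[0,0,0,0,0]]]'
python3 fw.py .283 .46 | grep side
python3 - <<'E'
from h import *
from scipy.spatial.transform import Rotation as R
s=ctrl.get_state();M=R.from_rotvec(s['tool_rot']).as_matrix();print(M.T@(np.array([.5540,.2242,.049])-s['position']))
im=get_image('side')
g=im['pixels'].astype(int);
import sys
# knob: dark blob near expected in side view
W=np.linalg.inv(np.array(im['T']));K=np.array([[im['fx'],0,im['cx']],[0,im['fy'],im['cy']],[0,0,1.]])
pj=lambda p:cv2.projectPoints(np.array([p],float),cv2.Rodrigues(W[:3,:3])[0],W[:3,3],K,np.array([im['k1'],0,0,0.]))[0].ravel()
a=pj([.5525,.2237,.072]);b=pj([.5525,.2237,.045]);print(a,b)
v0=int(a[1])
for v in range(v0-3,v0+12,2): print(v,g[v,int(a[0])-12:int(a[0])+13].mean(1).astype(int))
E
```

```text
time: 26.92
position: [0.5523, 0.225, 0.1292]
tool_rot: [3.138, -0.121, -0.006]
ft_force: [-0.0, 0.5, 0.8]
grip_width: 0.496
grip_force: 0.0
side blob [ 33  19  23  17 119] [16.8 26.2] [0.4972 0.3163 0.045 ]
side blob [  3  20  29  24 333] [21.2 32.9] [0.4998 0.2468 0.045 ]
[-0.00036455  0.0019515   0.08301701]
[349.94859189 195.05170817] [349.18639191 200.55008288]
192 [ 68  63  64  59  61  78  92  82  72 140 169 102  82  46  45  48  66  67
  65  65  62  68  69  73  71]
194 [ 66 109 103  98 110 108 108  67  57  84  41  36  39  37  39  35  40  70
  74  70  70  70  75  74  76]
196 [66 65 67 63 63 67 65 66 65 65 35 36 41 46 49 39 33 46 70 67 69 68 69 69
 73]
198 [ 69 121 127 102  96  94  94 112  79  44  30  29  28  29  32  33  31 115
 114  88  69  66  67  69  71]
200 [125 121 119 120 123 123 106  99  98  87 126 135  91  38  26  28  46 100
 104 105 109 113 118 114 119]
202 [123 120 124 123 134 128 127 127 122 126 126 129 130  46  25  30  79 110
 113 110 106 106 104 109 110]
204 [129 122 122 122 126 127 124 124 126 127 127 129 121 126  49  32 101 108
 111 108 109 104 108 110 108]
206 [129 123 128 129 127 126 123 125 123 112 109 113  91  94  81  49  94  93
  96  95  98 105 114 113 116]
```

```bash
python3 -m crank '[[[0,2,15,0,0],[0,0,25,0,0],[0,0,25,0,0],[0,0,16,0,0],[0,0,0,0,0],[0,0,0,0,0.4],[0,0,0,0,0.8],[0,0,0,0,0.8],[0,0,0,0,0.8]]]' 20
python3 -m crank '[[[-4,0,0,0,0.8],[-5,0,0,0,0.8],[-6,0,0,0,0.8],[-5,0,0,0,0.8],[-4,0,0,0,0.8],[0,0,0,0,0.8]]]'
```

```text
time: 27.82
position: [0.555, 0.224, 0.0513]
tool_rot: [-3.138, 0.126, -0.004]
ft_force: [-0.4, 0.2, 0.9]
grip_width: 0.281
grip_force: 0.0
time: 28.32
position: [0.5295, 0.2261, 0.0505]
tool_rot: [3.139, -0.125, 0.002]
ft_force: [0.7, 0.8, 6.5]
grip_width: 0.199
grip_force: 20.1
```

```bash
python3 -m crank '[[[-2,0,0,0,0.8],[-2,0,0,0,0.8],[0,0,0,0,0.8]]]';python3 -m crank '[[[-2,0,0,0,0.8],[-2,0,0,0,0.8],[0,0,0,0,0.8]]]'; python3 -m crank '[[[-2,0,0,0,0.8],[0,0,0,0,0.8]]]'
```

```text
time: 28.57
position: [0.5261, 0.2264, 0.0506]
tool_rot: [-3.139, 0.125, -0.003]
ft_force: [1.7, 0.2, 5.7]
grip_width: 0.199
grip_force: 20.1
time: 28.82
position: [0.5222, 0.2268, 0.0505]
tool_rot: [-3.139, 0.125, -0.003]
ft_force: [0.6, -0.3, 6.6]
grip_width: 0.2
grip_force: 20.1
time: 28.98
position: [0.5213, 0.2269, 0.0506]
tool_rot: [-3.138, 0.125, -0.006]
ft_force: [3.9, 0.3, 3.6]
grip_width: 0.202
grip_force: 20.1
```

```bash
python3 -m crank '[[[-2,0,0,0,0.8],[-1,0,0,0,0.8],[0,0,0,0,0.8]]]'; python3 -m crank '[[[-2,0,0,0,0.8],[0,0,0,0,0.8]]]'
```

```text
time: 29.23
position: [0.5212, 0.2269, 0.0508]
tool_rot: [-3.136, 0.127, -0.013]
ft_force: [11.7, 2.2, -0.9]
grip_width: 0.198
grip_force: 20.1
time: 29.4
position: [0.521, 0.2269, 0.0509]
tool_rot: [-3.135, 0.128, -0.019]
ft_force: [16.7, 2.6, -4.5]
grip_width: 0.198
grip_force: 20.1
```

```bash
python3 -m crank '[[[3,0,0,0,0.8],[2,0,0,0,0.8],[0,0,0,0,0.3],[0,0,0,0,0],[0,0,0,0,0],[0,0,0,0,0],[0,0,-15,0,0],[0,0,-25,0,0],[0,0,-35,0,0],[0,0,-35,0,0]]]'
python3 -m crank '[[[0,0,-35,0,0],[0,0,-35,0,0],[0,15,0,0,0],[0,30,0,0,0],[0,35,0,0,0],[0,35,0,0,0],[0,35,0,0,0],[0,35,0,0,0],[0,35,0,0,0],[0,0,0,0,0]]]'
python3 fw.py .283 .46
python3 - <<'E'
from h import *
for n in('top','side'):
    im=get_image(n);g=im['pixels'].astype(int)
    W=np.linalg.inv(np.array(im['T']));K=np.array([[im['fx'],0,im['cx']],[0,im['fy'],im['cy']],[0,0,1.]])
    a=cv2.projectPoints(np.array([[.5215,.2265,.072]]),cv2.Rodrigues(W[:3,:3])[0],W[:3,3],K,np.array([im['k1'],0,0,0.]))[0].ravel()
    u,v=a.round().astype(int);print(n,a)
    m=(g[v-22:v+23,u-22:u+23].mean(2)<62).astype(np.uint8)
    N,l,st,c=cv2.connectedComponentsWithStats(m)
    for i in range(1,N):
        if st[i,4]>12: print(st[i],c[i]+[u-22,v-22],onz(im,*(c[i]+[u-22,v-22]),.062).round(4))
E
```

```text
time: 30.23
position: [0.5188, 0.2263, 0.1609]
tool_rot: [3.139, -0.124, -0.004]
ft_force: [0.5, 0.5, 0.6]
grip_width: 0.499
grip_force: 0.0
time: 31.07
position: [0.5015, -0.0016, 0.2299]
tool_rot: [3.134, -0.143, -0.001]
ft_force: [0.5, -1.4, -0.4]
grip_width: 0.499
grip_force: 0.0
side blob [  0   8  50  36 931] [33.8 55.4] [0.4959 0.2727 0.045 ]
side blob [ 0 10 10  8 69] [ 8.5 12. ] [0.4412 0.2259 0.045 ]
0.227 no
0.234 no
0.241 no
0.248 no
0.255 no
0.262 no
0.269 no
0.276 no
0.283 [0.4621 0.2826] [0.4283 0.2824] [0.4452 0.2825]
0.29 no
0.297 no
0.304 no
0.311 no
0.318 no
0.325 no
0.332 no
0.339 no
top [261.54748879 204.80282149]
side [348.61279592 183.62490631]
[20  0 12 16 88] [352.07954545 167.14772727] [0.4712 0.2455 0.062 ]
[38  6  6  3 16] [367.5 169. ] [0.4823 0.2818 0.062 ]
[ 17  20   9  17 112] [348.11607143 189.82142857] [0.5324 0.2238 0.062 ]
[ 0 33  5 10 15] [328.73333333 199.53333333] [0.5513 0.1737 0.062 ]
```

Run:
```python
from h import *
im=get_image('side');g=im['pixels'].astype(int)
W=np.linalg.inv(np.array(im['T']));K=np.array([[im['fx'],0,im['cx']],[0,im['fy'],im['cy']],[0,0,1.]])
pj=lambda p:cv2.projectPoints(np.array(p,float),cv2.Rodrigues(W[:3,:3])[0],W[:3,3],K,np.array([im['k1'],0,0,0.]))[0].reshape(-1,2)
c=np.array([.46,.2827,.045]);d=np.array([.08,.997,0]);n=np.array([.997,-.08,0]);th=np.linspace(0,6.28,73)
P=np.array([c+.045*(np.cos(t)*d+np.sin(t)*np.array([0,0,1]))+s*n for t in th for s in(-.018,.018)])
q=pj(P);print('expected bbox',q.min(0).round(1),q.max(0).round(1))
a=(q.min(0)-12).astype(int);b=(q.max(0)+12).astype(int)
m=(g[a[1]:b[1],a[0]:b[0]].mean(2)<58).astype(np.uint8)
for r in m: print(''.join('#' if x else '.' for x in r))
print(a,b)
```

```text
expected bbox [346.6 148.8] [384.4 180.6]
..............................................................
..............................................................
..............................................................
..............................................................
..............................................................
..............................................................
..............................................................
..............................................................
..............................................................
..............................................................
..............................................................
.................................######.......................
............................###############...................
.........................####################.................
......................#########################...............
.....................###########################..............
...................##############################.
[... 1789 characters left out ...]
..................................................
.............#####............................................
.............#####............................................
............#######...........................................
............########..........................................
............#######...........................................
...........########...........................................
...........########...........................................
...........#######............................................
...........#######............................................
...........#######............................................
[334 136] [396 192]
```

```bash
python3 -c "
from bench import job
print(job.close_job())"
```

```text
the job is handed in; nothing more can be done
None
```

The job is handed in at about 31 s on the robot's clock: bolt pulled to its stop, wheel rolled over the hump against the end stop (the side camera puts it within about 2 mm of parked), and bolt pushed back home behind it; partway along I also gripped the wheel lightly on the bench and slid it about 6 mm sideways to line it up.

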